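# Load a sanding puck into the spring-loaded dispenser

### The job

Load the round hand-sanding puck that fits the bench dispenser: set it sole down in the dispenser's funnel and push it down against the spring until both side catches have snapped over its top and hold it down, then let go. Leave the wide flat puck, the rectangular block and the tin where they are.

Things in the scene. Friction and masses are not known exactly. Their poses are not given: they have to be found in the camera images.
- puck: The round sanding puck to load: upright cylinder 56 mm in diameter, 50 mm tall, its lowest 10 mm tapering to a sole 44 mm across; dark hardwood with a thin dark abrasive sole, about 110 g. Origin at the centre of its underside, z up. Of the two round wooden pucks it is the narrower, taller one.
- dispenser: Fixed spring dispenser: grey base 125 x 125 x 30 mm, upright round aluminium column, bore 59 mm, funnel on top widening from 59 to 79 mm inside, rim 120 mm above the bench, 85 mm across outside. Origin on the column axis at bench height. Two steel catches face each other along its y axis, 92 mm above the bench, 47 mm apart; their outer ends reach 60 mm from the axis.
- follower (a joint): Spring plate in the column, m it is pressed down: 0 = up, 94 mm above the bench (puck set on it: top at 144 mm), 0.060 = stop. Resists with 3 N rising to 9 N, up to 15 N in all where the puck spreads the catches. They snap over the puck once all its top is below 92 mm (0.052; push 5 mm deeper to be sure); let go, it stays at 92 mm, top 28 mm below the rim. Closed fingers fit in the bore to push on the middle of its top.
- wide_puck: Bystander: wide flat round sanding puck, 82 mm in diameter, 24 mm tall, same dark hardwood and sole; too wide for the column. Origin at the centre of its underside.
- block: Bystander: rectangular sanding block 85 x 50 x 33 mm, same dark hardwood and sole. Origin at the centre of its underside, x along its length.
- tin: Bystander: closed round tin, 60 mm in diameter, 60 mm tall. Origin at the centre of its underside.
Things that resemble listed ones, but are neither listed nor needed, are in the scene too. What is shaped like the puck but orange or yellow is not meant.

How it is judged:
By the outcome, as a careful person would: the job done as asked, in the order asked, and still so for the second after the job is handed in, with the robot touching nothing.
It also fails if it takes over 45 s, if anything falls off the work surface, if the arm or the gripper's body presses on something with over 40 N, if the wrist force passes 120 N, or if a joint passes its speed limit or range.

### The arm

A 6-joint arm with a two-finger parallel gripper is mounted at the origin on the work surface. World frame = base frame: x ahead of the robot, y to its left, z up, the work surface at z = 0. Lengths are in m, angles in rad, forces in N, time in s.
With the tool pointing down it reaches from about 0.35 to 0.975 m from the base axis. Payload 17.4 kg.
Tool frame: the origin (TCP) lies on the centre line of the jaws, within the pads' length; the fingertips stand 14 mm ahead of it and the grasp point (between the pads) lies 5 mm behind it; z points along the fingers, y is the direction in which the jaws open and shut (so a half turn about z gives the same grasp; the last joint's range is limited). The gripper opens to 85 mm and grips with 20 to 120 N. Pads are 22 mm wide; open, the fingers measure 114 mm over their backs; the gripper's body (76 mm by 85 mm) begins 54 mm behind the grasp point. The pads swing forward as they close: fully open they stand 13 mm farther back than shut.
Start: joints at [-1.139, 0.116, 1.442, -0, 1.584, -0.038], TCP at [0.306, -0.602, 0.245] pointing down, gripper open.
Joint ranges: [-2.83, 2.83], [-0.83, 2.19], [0.07, 2.5], [-1.14, 4.28], [0.01, 3], [-2.97, 2.97]. Speed limits (rad/s): [1.89, 1.89, 2.22, 3.14, 3.14, 3.14].

### API

Orientations are given as a unit quaternion [x, y, z, w].
In Python, from rig import r gives the robot as it stands.
- The arm moves only by the tool drive_tool, never from a script. Its argument "rows" is a list of rows, each an object with "linear": the shift along the world's x, y, z in m, a list of three; "turn": the turn about the world's z in rad; "hand": the gripper's target within -1 to 1 (shut at 1, half-way at 0, fully open at -1). In form: [{"linear": [tx, ty, tz], "turn": turn, "hand": hand}, ...]. A call has 1 to 8 rows; each row shifts and turns the pose as measured when the row begins; what a row does not reach is not made up. A row lasts 1/10 s, in which the tool goes at most 50 mm and 8.59 degrees, less where a joint would pass 70% of its speed; a pose out of reach is approached as far as the arm can. A call with a gripper value outside its range is refused whole. The fingers move at their own pace and stop on an object; "squeeze" is the grip in N (left out, the last holds). Time passes only in rows, so rows that do not move let the fingers close. It gives the time, the measured TCP pose, the force and the opening at its end, in the units of the state.
- r.state(): the state, without advancing time (a new reading comes with each control period).
- r.capture(name): name is "side" or "top"; returns the picture (420x560x3 uint8, red, green, blue); there is no depth.
- r.camera_params(name): a dict with "vertical_fov" (degrees; the focal length in pixels is half the picture's height over the tangent of half this angle, whatever the lens; pixels are square), "cx", "cy" (the principal point, pixels), "camera_from_world" (4x4, takes a point from world to camera coordinates). Camera axes: x right, y down, z forward; pixel columns grow to the right and rows downward; lengths in m; the calibration is good to about 2 mm. A picture is of the moment at which its call begins. camera_params takes no time and is no camera call.
- r.finish_job(): hands the job in, once; it reports no verdict.
The state is a dict: "time_s": time; "qpos": joint angles; "qd": joint speeds; "joint_torque": joint torques, N m; "ee_pos": TCP position; "ee_rot": TCP orientation; "wrist_force": force on the tool from outside, world axes, zero at the start; "wrist_torque": the same for the moment, N m; "gripper_width": finger opening in m.
Only numpy, scipy, OpenCV 4.12 (cv2) and the standard library are available. Lean on these libraries where they do the work, as an engineer would, in place of code of your own. Each camera call takes 0.05 s, during which the arm holds its last target.

## Working session

There is one attempt and no reset: what is moved stays moved. The work goes in short steps, Python scripts to look and compute and a tool call to move; the robot and the scene stay as the last step left them, time stands still between calls to the robot, and variables do not carry over. Pictures are saved under pics/ and viewed, and the job is handed in when it is done.

Besides the shell and the picture viewer there is one more tool, called after "Request:" as name(argument=value, ...) on one line, values as JSON. drive_tool: Moves the arm, as the interface text tells. Its arguments: {"type":"object","properties":{"rows":{"type":"array"},"squeeze":{"type":"number"}},"required":["rows"]}

```bash
mkdir -p pics; ls; python3 - <<'E'
from rig import r
import cv2
for n in("side","top"):
    im=r.capture(n); cv2.imwrite(f"pics/{n}0.png",im[:,:,::-1])
    p=r.camera_params(n); print(n,p)
print(r.state())
E
```

```text
pics
side {'vertical_fov': 43.895387450367664, 'cx': 282.828124999761, 'cy': 207.04633365489164, 'camera_from_world': array([[-0.91889537, -0.39414525, -0.01675775,  0.43170565],
       [-0.267234  ,  0.65314288, -0.70851279,  0.18604484],
       [ 0.29020215, -0.64657088, -0.70549898,  1.05704516],
       [ 0.        ,  0.        ,  0.        ,  1.        ]])}
top {'vertical_fov': 52.33614873667872, 'cx': 286.6764821404092, 'cy': 211.76188022207356, 'camera_from_world': array([[-0.02248372, -0.99971042,  0.00857704, -0.02412896],
       [-0.99126467,  0.02117692, -0.13017637,  0.48098733],
       [ 0.12995704, -0.01142896, -0.99145375,  0.99520238],
       [ 0.        ,  0.        ,  0.        ,  1.        ]])}
{'time_s': 0.1, 'qpos': array([-1.13883900e+00,  1.16419667e-01,  1.44220507e+00,  1.22823673e-05,
        1.58397620e+00, -3.77839586e-02]), 'qd': array([ 0.00084236, -0.00120124, -0.00133327, -0.00040288,  0.00043006,
        0.00150049]), 'joint_torque': array([ 2.11372935e-03, -7.33667064e+01, -6.33787823e+01,  7.42402722e-05,
        5.29614306e-03,  6.74320358e-05]), 'ee_pos': array([ 0.30548282, -0.6017455 ,  0.24464426]), 'ee_rot': array([ 9.72544311e-01,  2.32717230e-01, -9.26953782e-05, -4.95582385e-04]), 'wrist_force': array([-0.85401493,  0.8350041 ,  0.58589571]), 'wrist_torque': array([ 0.00873313, -0.03840597, -0.0036516 ]), 'gripper_width': 0.08562967353801748}
```

View pics/side0.png

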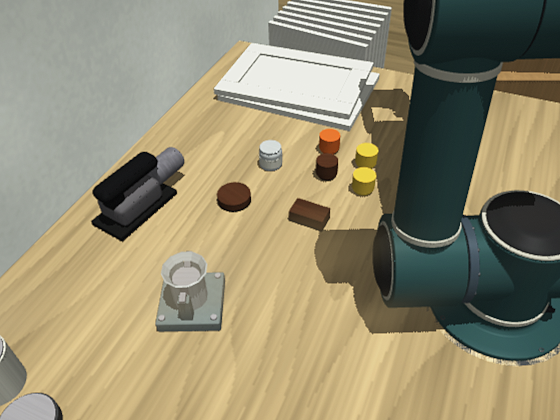

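View pics/top0.png

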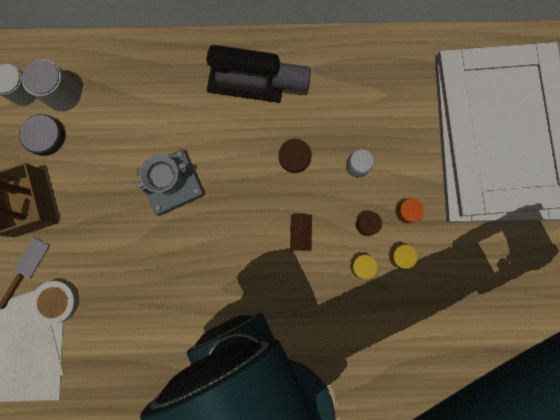

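The side view shows the puck at about (327,166) and the dispenser rim at about (185,270). The top view shows the puck at about (370,222), next to orange and yellow look-alikes, and the rim at about (161,174). I'll enlarge both.

```bash
python3 - <<'E'
import cv2,numpy as np
s=cv2.imread("pics/side0.png");t=cv2.imread("pics/top0.png")
def crop(im,x,y,w,h,k): return cv2.resize(im[y:y+h,x:x+w],None,fx=k,fy=k,interpolation=cv2.INTER_CUBIC)
def up(im,g=1.0): return np.clip(im.astype(float)*g,0,255).astype('uint8')
a=crop(s,300,120,80,80,5);b=up(crop(t,330,180,100,100,4),2)
cv2.imwrite("pics/c1.png",np.hstack([a,b]))
a=crop(s,150,245,80,90,5);b=up(crop(t,130,140,80,90,5),1.5)
cv2.imwrite("pics/c2.png",np.hstack([a,b]))
E
```

```text
(no output)
```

View pics/c1.png

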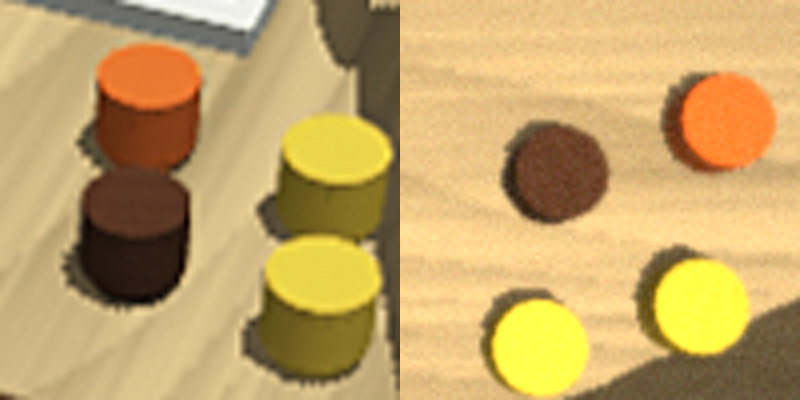

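View pics/c2.png

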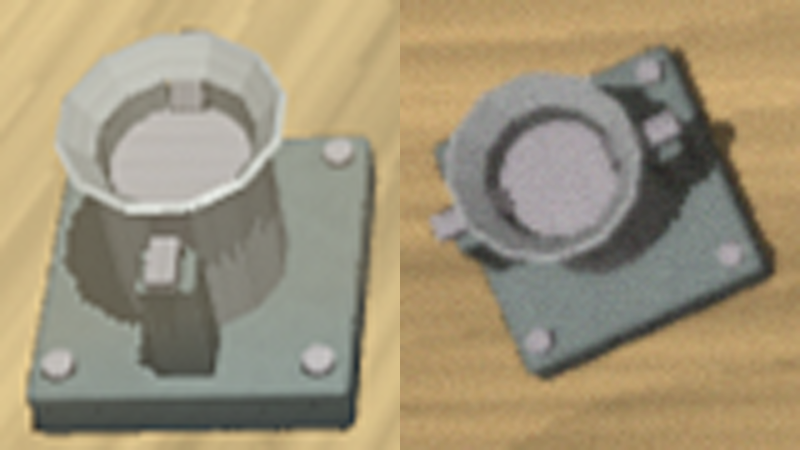

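```bash
cat > h.py <<'E'
import numpy as np
from scipy.optimize import least_squares
from rig import r
P={n:r.camera_params(n) for n in("side","top")}
def proj(n,X):
    p=P[n];X=np.atleast_2d(X);T=p['camera_from_world'];c=X@T[:3,:3].T+T[:3,3]
    f=210/np.tan(np.radians(p['vertical_fov'])/2)
    return c[:,:2]/c[:,2:]*f+[p['cx'],p['cy']]
a=np.linspace(0,2*np.pi,120)
def circ(x,y,z,R): return np.c_[x+R*np.cos(a),y+R*np.sin(a),z+0*a]
def bb(n,x,y,z,R):
    u=proj(n,circ(x,y,z,R));return np.r_[u.min(0),u.max(0)]
def fit(obs,z,R,x0=(.5,0),freez=False):
    def f(v): return np.concatenate([bb(n,v[0],v[1],v[2] if freez else z,R)-o for n,o in obs.items()])
    s=least_squares(f,list(x0)+([z] if freez else []));return s.x,s.fun.round(1)
def unc(b,x0,y0,k,off=0):
    b=np.array(b,float);b[[0,2]]-=off
    return b/k-.5+.5/k+np.array([x0,y0,x0,y0])
E
python3 - <<'E'
from h import *
pk={'side':unc([82,168,190,237],300,120,5),'top':unc([513,123,609,219],330,180,4,400)}
rm={'side':unc([55,32,286,215],150,245,5),'top':unc([445,70,641,262],130,140,5,400)}
for nm,o,z,R in(("puck",pk,.05,.028),("rim",rm,.12,.0425)):
    print(nm,fit(o,z,R),fit(o,z,R,freez=True))
    for n in o: print(n,fit({n:o[n]},z,R))
# catches: side crop end tops; top crop
E
```

```text
puck (array([ 0.44811649, -0.22914273]), array([-0.6, -0.9,  0.4, -0.3, -0.1,  0.4, -0.4,  0.1])) (array([ 0.44862136, -0.23053165,  0.04700732]), array([-0.6, -0.3,  0.3,  0.3,  0.2,  0.3, -0.1, -0.1]))
side (array([ 0.44717443, -0.2272384 ]), array([-0.5, -0.3,  0.5,  0.3]))
top (array([ 0.44863458, -0.22980799]), array([ 0.1,  0.2, -0.1, -0.2]))
rim (array([0.56170216, 0.25000816]), array([ 0.2, -0.2, -0.2, -0.9, -0.2,  0.6, -0.9, -0.2])) (array([0.56247921, 0.24963744, 0.11763223]), array([ 0.2,  0.3, -0.3, -0.4,  0.3,  0.5, -0.5, -0.4]))
side (array([0.56103744, 0.25126551]), array([ 0.2,  0.3, -0.2, -0.3]))
top (array([0.56205848, 0.24881637]), array([ 0.3,  0.4, -0.3, -0.4]))
```

Request:
drive_tool(rows=[{"linear":[0.014,0.037,0],"turn":0.08,"hand":-1},{"linear":[0.014,0.037,0],"turn":0.08,"hand":-1},{"linear":[0.014,0.037,0],"turn":0.08,"hand":-1},{"linear":[0.014,0.037,0],"turn":0.08,"hand":-1},{"linear":[0.014,0.037,0],"turn":0.08,"hand":-1},{"linear":[0.014,0.037,0],"turn":0,"hand":-1},{"linear":[0.014,0.037,0],"turn":0,"hand":-1},{"linear":[0.014,0.037,0],"turn":0,"hand":-1}], squeeze=40)

```text
time_s: 0.9
ee_pos: [0.417, -0.2975, 0.2398]
ee_rot: [0.905, 0.426, -0.001, -0.003]
wrist_force: [1.1, -0.5, 1.6]
gripper_width: 0.0852
```

Request:
drive_tool(rows=[{"linear":[0.015,0.034,-0.02],"turn":0,"hand":-1},{"linear":[0.012,0.03,-0.03],"turn":0,"hand":-1},{"linear":[0.002,0.003,-0.03],"turn":0,"hand":-1},{"linear":[0,0,-0.03],"turn":0,"hand":-1},{"linear":[0,0,0],"turn":0,"hand":-1}])

```text
time_s: 1.4
ee_pos: [0.4475, -0.2224, 0.1269]
ee_rot: [0.903, 0.429, -0.0, -0.003]
wrist_force: [-0.5, -0.3, 0.5]
gripper_width: 0.0853
```

Request:
drive_tool(rows=[{"linear":[0.0005,-0.0066,-0.02],"turn":0,"hand":-1},{"linear":[0,0,0],"turn":0,"hand":-1}])

```text
time_s: 1.6
ee_pos: [0.4482, -0.2293, 0.1082]
ee_rot: [0.903, 0.429, -0.0, -0.002]
wrist_force: [0.2, -1.0, 0.2]
gripper_width: 0.0853
```

```bash
python3 - <<'E'
from h import *
import cv2
s=r.capture("side")[:,:,::-1];t=r.capture("top")[:,:,::-1]
print(r.state()['ee_pos'],proj('side',r.state()['ee_pos']),proj('top',r.state()['ee_pos']))
a=cv2.resize(s[90:210,270:390],(480,480),interpolation=2)
b=cv2.resize(t[180:280,330:410],(384,480),interpolation=2)
cv2.imwrite("pics/c3.png",np.hstack([a,np.clip(b*1.6,0,255).astype('uint8')]))
E
```

```text
[ 0.44939195 -0.22968494  0.11121963] [[327.34828413 139.55111794]] [[375.38109134 219.07132217]]
```

View pics/c3.png

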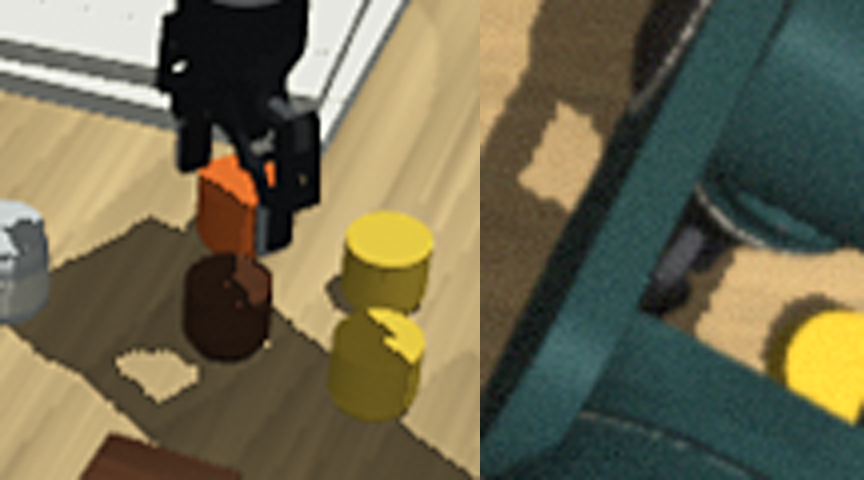

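The jaws straddle the puck, which sits at about (227,300) in the crop, so I'll descend.

Request:
drive_tool(rows=[{"linear":[-0.0005,0,-0.025],"turn":0,"hand":-1},{"linear":[0,0,-0.025],"turn":0,"hand":-1},{"linear":[0,0,-0.01],"turn":0,"hand":-1},{"linear":[0,0,0],"turn":0,"hand":-1}])

```text
time_s: 2.1
ee_pos: [0.4517, -0.2316, 0.058]
ee_rot: [0.904, 0.428, 0.004, 0.003]
wrist_force: [0.1, 0.1, 0.6]
gripper_width: 0.0851
```

Request:
drive_tool(rows=[{"linear":[0,0,0],"turn":0,"hand":-1},{"linear":[0,0,0],"turn":0,"hand":-1}])

```text
time_s: 2.3
ee_pos: [0.4527, -0.2321, 0.0609]
ee_rot: [0.904, 0.428, 0.004, 0.004]
wrist_force: [0.3, 0.1, 0.4]
gripper_width: 0.0855
```

Request:
drive_tool(rows=[{"linear":[0,0,0],"turn":0,"hand":-1}])

```text
time_s: 2.4
ee_pos: [0.4531, -0.2324, 0.062]
ee_rot: [0.904, 0.428, 0.005, 0.005]
wrist_force: [0.1, 0.4, 0.3]
gripper_width: 0.0855
```

Request:
drive_tool(rows=[{"linear":[-0.005,0.0035,-0.018],"turn":0,"hand":-1},{"linear":[0,0,-0.001],"turn":0,"hand":-1}])

```text
time_s: 2.6
ee_pos: [0.4488, -0.2292, 0.0445]
ee_rot: [0.904, 0.428, 0.006, 0.006]
wrist_force: [-0.8, 0.8, 0.5]
gripper_width: 0.0854
```

Request:
drive_tool(rows=[{"linear":[0,0,-0.001],"turn":0,"hand":1},{"linear":[0,0,-0.001],"turn":0,"hand":1},{"linear":[0,0,-0.001],"turn":0,"hand":1},{"linear":[0,0,-0.001],"turn":0,"hand":1},{"linear":[0,0,-0.001],"turn":0,"hand":1}])

```text
time_s: 3.1
ee_pos: [0.4506, -0.2302, 0.0443]
ee_rot: [0.904, 0.428, 0.006, 0.007]
wrist_force: [-4.4, 3.2, 6.2]
gripper_width: 0.0546
```

Request:
drive_tool(rows=[{"linear":[0,0,0.01],"turn":0,"hand":1},{"linear":[0,0,0.02],"turn":0,"hand":1},{"linear":[0,0,0.03],"turn":0,"hand":1},{"linear":[0,0,0.04],"turn":0,"hand":1},{"linear":[0,0,0.04],"turn":0,"hand":1},{"linear":[0,0,0.04],"turn":0,"hand":1},{"linear":[0,0,0.02],"turn":0,"hand":1}])

```text
time_s: 3.8
ee_pos: [0.4485, -0.2292, 0.255]
ee_rot: [0.904, 0.428, 0.006, 0.006]
wrist_force: [0.3, -0.1, -1.8]
gripper_width: 0.0544
```

```bash
python3 - <<'E'
from h import *
import cv2
s=r.capture("side")[:,:,::-1]
st=r.state();e=st['ee_pos'];print(e,st['ee_rot'],st['gripper_width'],st['wrist_force'],proj('side',e))
cv2.imwrite("pics/c4.png",cv2.resize(s[20:180,260:420],(600,600),interpolation=2))
E
```

```text
[ 0.44902769 -0.22943513  0.2575775 ] [0.90368012 0.42808809 0.00673997 0.00757593] 0.054283800660847294 [-0.50965343  0.24942499  2.64299201] [[330.34123591  86.78448162]]
```

View pics/c4.png

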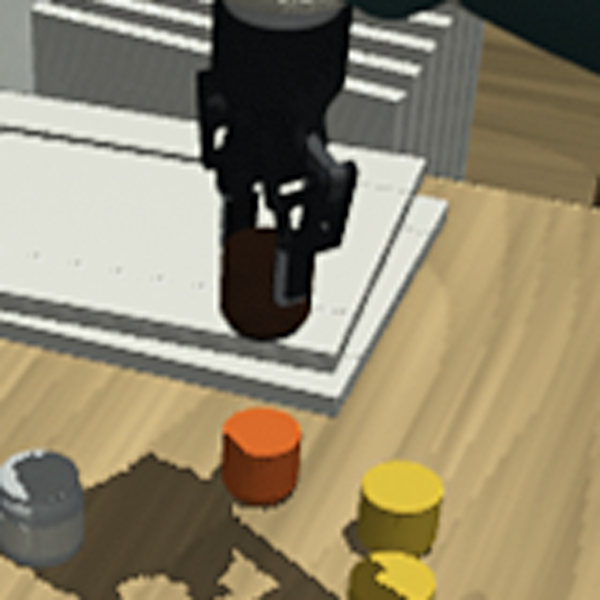

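Request:
drive_tool(rows=[{"linear":[0.005,0.02,0],"turn":0,"hand":1},{"linear":[0.009,0.038,0],"turn":0,"hand":1},{"linear":[0.01,0.042,0],"turn":0,"hand":1},{"linear":[0.01,0.042,0],"turn":0,"hand":1},{"linear":[0.01,0.042,0],"turn":0,"hand":1},{"linear":[0.01,0.042,0],"turn":0,"hand":1},{"linear":[0.01,0.042,0],"turn":0,"hand":1},{"linear":[0.01,0.042,0],"turn":0,"hand":1}])

```text
time_s: 4.65
ee_pos: [0.5227, 0.0878, 0.2667]
ee_rot: [0.905, 0.424, 0.01, 0.011]
wrist_force: [0.8, -1.0, -0.9]
gripper_width: 0.054
```

Request:
drive_tool(rows=[{"linear":[0.01,0.042,-0.003],"turn":0,"hand":1},{"linear":[0.01,0.042,-0.003],"turn":0,"hand":1},{"linear":[0.008,0.034,-0.003],"turn":0,"hand":1},{"linear":[0.004,0.018,-0.003],"turn":0,"hand":1},{"linear":[0.002,0.01,-0.003],"turn":0,"hand":1},{"linear":[0,0,-0.001],"turn":0,"hand":1}])

```text
time_s: 5.25
ee_pos: [0.5567, 0.2453, 0.2535]
ee_rot: [0.904, 0.427, 0.012, 0.011]
wrist_force: [-0.5, -0.9, -0.8]
gripper_width: 0.0543
```

```bash
python3 - <<'E'
from h import *
from scipy.spatial.transform import Rotation as Ro
import cv2
s=r.capture("side")[:,:,::-1];t=r.capture("top")[:,:,::-1]
st=r.state();e=st['ee_pos'];print(e,st['ee_rot'],st['gripper_width'],st['wrist_force'],proj('side',e))
print(Ro.from_quat(st['ee_rot']).as_matrix()[:,2])
cv2.imwrite("pics/c5.png",cv2.resize(s[170:350,100:280],(600,600),interpolation=2))
cv2.imwrite("pics/c5t.png",cv2.resize(t[100:250,80:280],(800,600),interpolation=2))
E
```

```text
[0.55670965 0.24398802 0.25377588] [0.90448158 0.42619726 0.01179137 0.01139879] 0.0541291847144784 [-0.12887936  0.30889826 -1.03457207] [[176.28996383 216.99185389]]
[ 0.03104642 -0.01056909 -0.99946206]
```

View pics/c5.png

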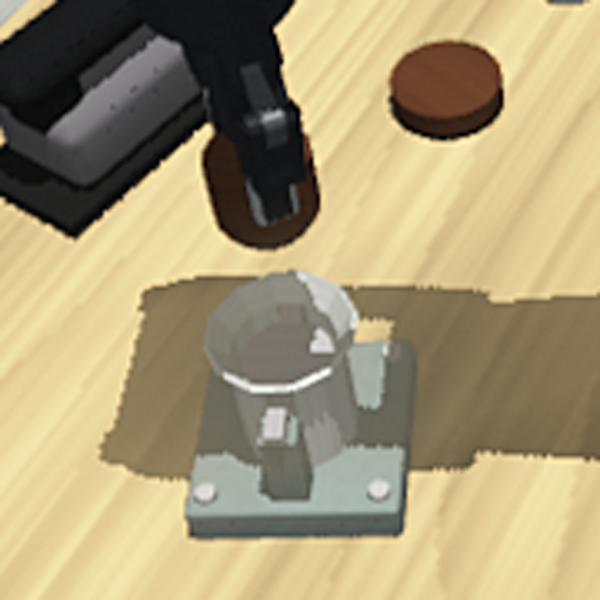

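View pics/c5t.png

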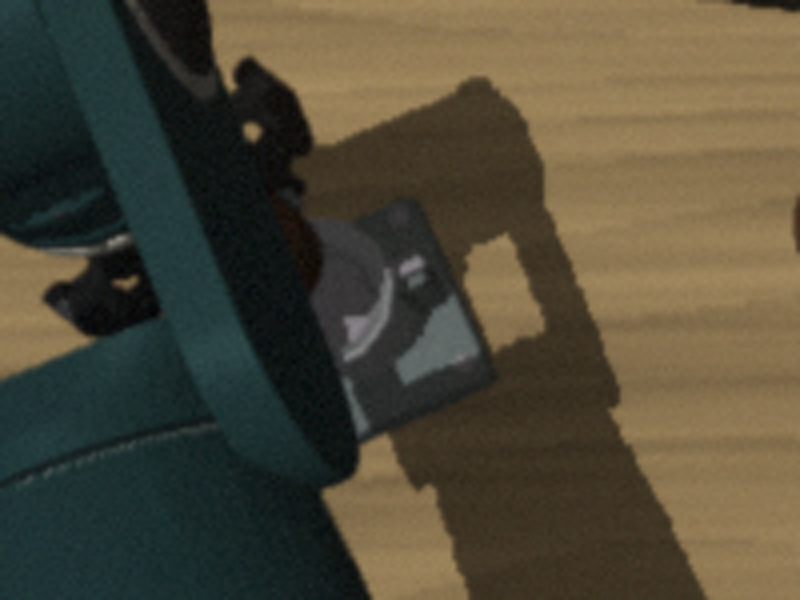

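```bash
python3 - <<'E'
from h import *
e=np.array([.5567,.2445,.2537]);zs=e[2]-.0445
for dx in (0,.003):
  for dy in(0,.003):
    b=bb('side',e[0]+dx,e[1]+dy,zs+.01,.028);c=bb('side',e[0]+dx,e[1]+dy,zs,.022);u=bb('side',e[0]+dx,e[1]+dy,zs+.05,.028)
    print(dx,dy,b.round(1),c.round(1),u.round(1))
E
```

```text
0 0 [163.1 219.4 195.5 243.2] [167.6 225.7 192.9 244.4] [158.8 203.3 192.3 227.1]
0 0.003 [162.1 220.5 194.7 244.4] [166.6 226.8 192.  245.6] [157.8 204.4 191.4 228.4]
0.003 0 [161.6 218.9 194.  242.7] [166.1 225.2 191.4 243.9] [157.3 202.8 190.8 226.6]
0.003 0.003 [160.6 220.  193.2 243.9] [165.2 226.4 190.5 245.1] [156.3 204.  189.9 227.9]
```

Request:
drive_tool(rows=[{"linear":[0.0055,0.0065,-0.02],"turn":0,"hand":1},{"linear":[0,0,-0.025],"turn":0,"hand":1},{"linear":[0,0,-0.02],"turn":0,"hand":1},{"linear":[0,0,-0.005],"turn":0,"hand":1}])

```text
time_s: 5.75
ee_pos: [0.563, 0.2458, 0.1855]
ee_rot: [0.905, 0.424, 0.014, 0.012]
wrist_force: [0.6, -0.2, -0.8]
gripper_width: 0.0544
```

```bash
python3 - <<'E'
from h import *
import cv2
s=r.capture("side")[:,:,::-1]
st=r.state();e=st['ee_pos'];print(e,st['ee_rot'],st['gripper_width'],st['wrist_force'])
zs=e[2]-.0445
print(bb('side',e[0],e[1],zs+.01,.028).round(1),bb('side',e[0],e[1],zs+.05,.028).round(1))
cv2.imwrite("pics/c6.png",cv2.resize(s[200:320,125:245],(600,600),interpolation=2))
E
```

```text
[0.56313172 0.24583341 0.18585002] [0.90549888 0.42393301 0.01444152 0.01200075] 0.054548616406365824 [ 0.08500548  0.19892026 -2.18293495]
[166.3 244.  197.1 267.6] [162.4 229.5 194.1 253.2]
```

View pics/c6.png

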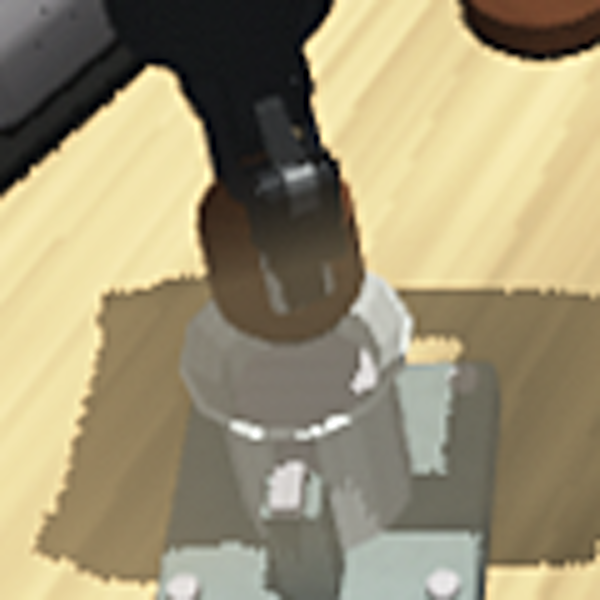

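Request:
drive_tool(rows=[{"linear":[-0.001,0.005,-0.012],"turn":0,"hand":1},{"linear":[0,0.001,-0.014],"turn":0,"hand":1},{"linear":[0,0.001,-0.008],"turn":0,"hand":1}])

```text
time_s: 6.1
ee_pos: [0.5632, 0.2524, 0.1535]
ee_rot: [0.906, 0.423, 0.017, 0.012]
wrist_force: [-0.0, 0.0, -1.6]
gripper_width: 0.0542
```

Request:
drive_tool(rows=[{"linear":[-0.0015,-0.001,-0.006],"turn":0,"hand":1},{"linear":[0,0,-0.005],"turn":0,"hand":1}])

```text
time_s: 6.3
ee_pos: [0.5614, 0.2515, 0.1412]
ee_rot: [0.906, 0.423, 0.017, 0.012]
wrist_force: [-0.4, 1.0, -0.5]
gripper_width: 0.0545
```

```bash
python3 - <<'E'
from h import *
import cv2
s=r.capture("side")[:,:,::-1]
st=r.state();e=st['ee_pos'];print(e,st['ee_rot'],st['gripper_width'],st['wrist_force'],st['qpos'])
cv2.imwrite("pics/c7.png",cv2.resize(s[200:320,125:245],(600,600),interpolation=2))
E
```

```text
[0.56130203 0.25138224 0.1403615 ] [0.90577625 0.42326748 0.01627954 0.01220663] 0.054298618332855736 [ 0.39672812 -0.23427928 -2.22659039] [ 0.38984159  0.01458265  1.71994032 -0.02329592  1.37343662  1.09053078]
```

View pics/c7.png

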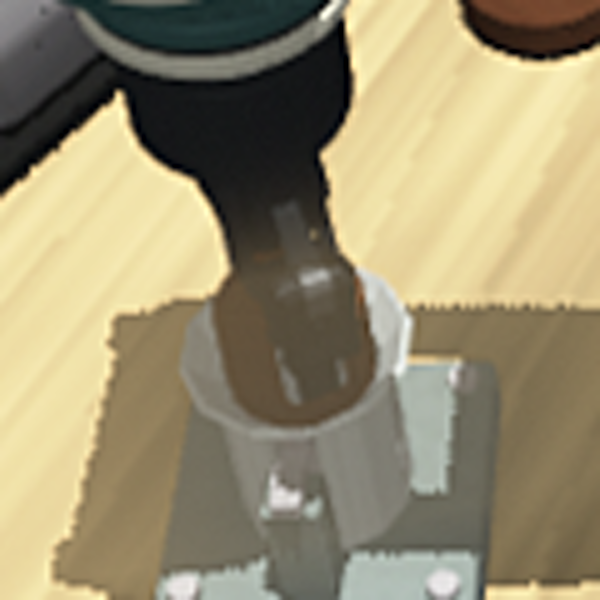

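Request:
drive_tool(rows=[{"linear":[0,-0.0005,-0.003],"turn":0,"hand":1},{"linear":[0,0,-0.002],"turn":0,"hand":1}])

```text
time_s: 6.55
ee_pos: [0.5618, 0.2511, 0.1361]
ee_rot: [0.906, 0.423, 0.017, 0.012]
wrist_force: [-1.1, -0.9, 5.2]
gripper_width: 0.0543
```

Request:
drive_tool(rows=[{"linear":[0,0,0.0005],"turn":0,"hand":-0.3},{"linear":[0,0,-0.0005],"turn":0,"hand":-1},{"linear":[0,0,-0.0005],"turn":0,"hand":-1}])

```text
time_s: 6.85
ee_pos: [0.562, 0.2511, 0.1362]
ee_rot: [0.906, 0.423, 0.018, 0.012]
wrist_force: [0.7, 0.2, 0.3]
gripper_width: 0.0814
```

```bash
python3 - <<'E'
from h import *
import cv2
s=r.capture("side")[:,:,::-1]
st=r.state();e=st['ee_pos'];print(e,st['ee_rot'],st['gripper_width'],st['wrist_force'])
cv2.imwrite("pics/c8.png",cv2.resize(s[200:320,125:245],(600,600),interpolation=2))
E
```

```text
[0.56204259 0.2511324  0.1361815 ] [0.90575251 0.42326574 0.01754802 0.01227088] 0.08474519001087501 [ 0.34924558  0.39144436 -1.10906059]
```

View pics/c8.png

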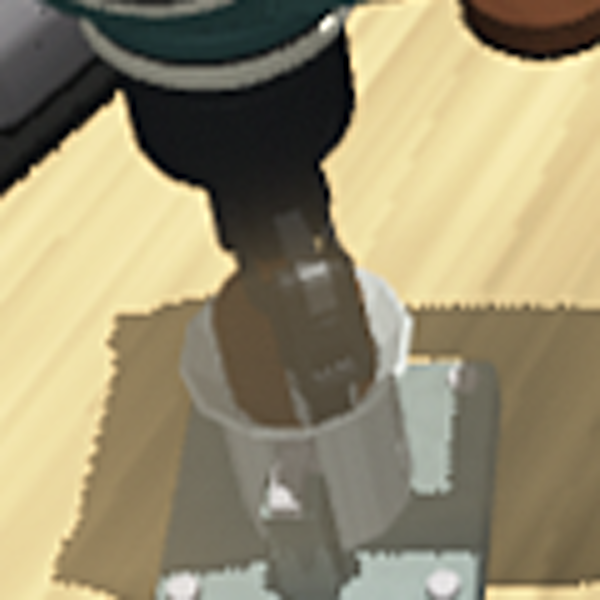

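Released: the puck stands in the funnel, still at about (295,350) in the crop. I'll raise straight up.

Request:
drive_tool(rows=[{"linear":[0,0,0.01],"turn":0,"hand":-1},{"linear":[0,0,0.015],"turn":0,"hand":-1},{"linear":[0,0,0.03],"turn":0,"hand":-1},{"linear":[0,0,0.03],"turn":0,"hand":-1},{"linear":[0,0,0],"turn":0,"hand":1},{"linear":[0,0,0],"turn":0,"hand":1},{"linear":[0,0,0],"turn":0,"hand":1},{"linear":[0,0,0],"turn":0,"hand":1}])

```text
time_s: 7.7
ee_pos: [0.5615, 0.251, 0.23]
ee_rot: [0.906, 0.423, 0.019, 0.012]
wrist_force: [-0.1, 0.6, -0.4]
gripper_width: 0.0285
```

```bash
python3 - <<'E'
from h import *
import cv2
s=r.capture("side")[:,:,::-1]
st=r.state();e=st['ee_pos'];print(e,st['ee_rot'],st['gripper_width'],st['wrist_force'])
print(bb('side',.5617,.25,.144,.028))
cv2.imwrite("pics/c9.png",cv2.resize(s[200:320,125:245],(600,600),interpolation=2))
E
```

```text
[0.56147358 0.25101713 0.22987496] [0.90571662 0.42330054 0.01854233 0.01225739] 0.020260513737340797 [-0.18132125 -0.13251347  0.78875224]
[166.45987341 248.36988376 197.17449055 272.09678755]
```

View pics/c9.png

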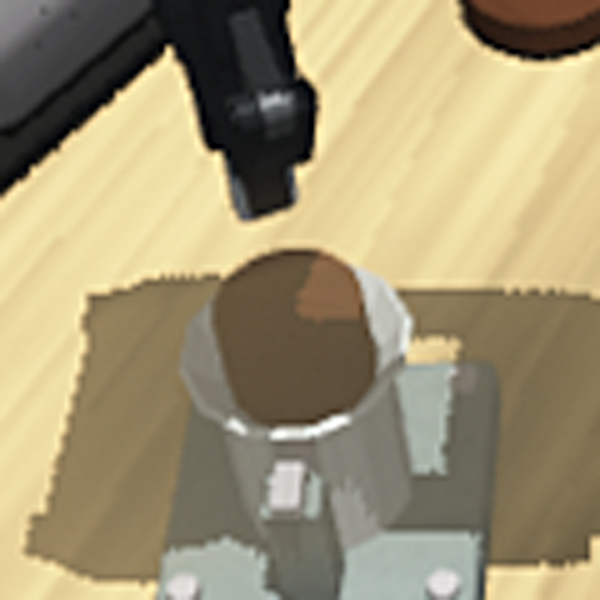

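Request:
drive_tool(rows=[{"linear":[0,-0.001,-0.02],"turn":0,"hand":1},{"linear":[0,0,-0.02],"turn":0,"hand":1},{"linear":[0,0,-0.015],"turn":0,"hand":1},{"linear":[0,0,-0.005],"turn":0,"hand":1}])

```text
time_s: 8.15
ee_pos: [0.561, 0.2498, 0.1666]
ee_rot: [0.906, 0.423, 0.018, 0.012]
wrist_force: [-0.6, 0.1, 0.3]
gripper_width: -0.0001
```

Request:
drive_tool(rows=[{"linear":[0,0,-0.006],"turn":0,"hand":1},{"linear":[0,0,-0.006],"turn":0,"hand":1},{"linear":[0,0,-0.006],"turn":0,"hand":1},{"linear":[0,0,-0.006],"turn":0,"hand":1}])

```text
time_s: 8.55
ee_pos: [0.5619, 0.2501, 0.1438]
ee_rot: [0.906, 0.423, 0.019, 0.012]
wrist_force: [-2.2, -1.1, 4.8]
gripper_width: -0.0002
```

Request:
drive_tool(rows=[{"linear":[0,0,-0.006],"turn":0,"hand":1},{"linear":[0,0,-0.006],"turn":0,"hand":1},{"linear":[0,0,-0.006],"turn":0,"hand":1}])

```text
time_s: 8.85
ee_pos: [0.5628, 0.2505, 0.1282]
ee_rot: [0.906, 0.423, 0.021, 0.012]
wrist_force: [-2.9, -1.9, 7.9]
gripper_width: 0.0001
```

```bash
python3 - <<'E'
from h import *
import cv2
s=r.capture("side")[:,:,::-1]
st=r.state();e=st['ee_pos'];print(e,st['ee_rot'],st['gripper_width'],st['wrist_force'])
cv2.imwrite("pics/c10.png",cv2.resize(s[200:320,125:245],(600,600),interpolation=2))
E
```

```text
[0.56255292 0.25042967 0.1272806 ] [0.90567298 0.42329255 0.02060239 0.01246654] -2.971738721638847e-05 [-2.4284267  -0.81445894  5.01455469]
```

View pics/c10.png

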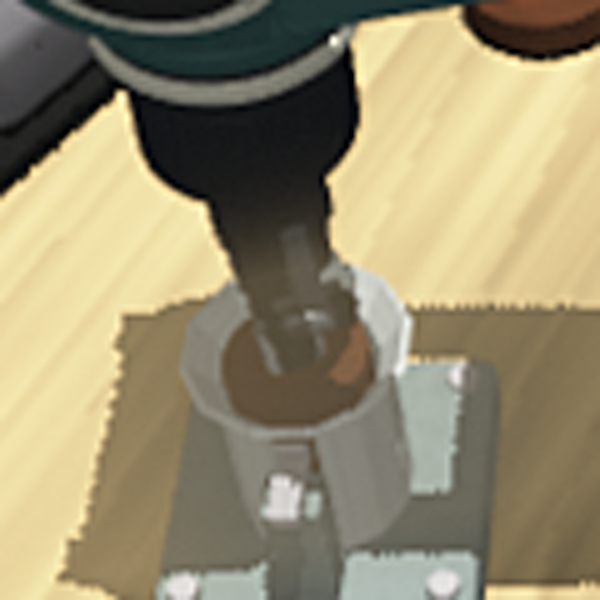

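Request:
drive_tool(rows=[{"linear":[-0.001,0,-0.006],"turn":0,"hand":1},{"linear":[-0.0005,0,-0.006],"turn":0,"hand":1},{"linear":[-0.0003,0,-0.006],"turn":0,"hand":1},{"linear":[-0.0003,0,-0.005],"turn":0,"hand":1}])

```text
time_s: 9.3
ee_pos: [0.5622, 0.2507, 0.1088]
ee_rot: [0.906, 0.423, 0.024, 0.013]
wrist_force: [-3.7, -2.4, 9.3]
gripper_width: -0.0
```

Request:
drive_tool(rows=[{"linear":[-0.0005,-0.0003,-0.006],"turn":0,"hand":1},{"linear":[-0.0003,-0.0003,-0.005],"turn":0,"hand":1}])

```text
time_s: 9.5
ee_pos: [0.5622, 0.2503, 0.1]
ee_rot: [0.906, 0.423, 0.025, 0.013]
wrist_force: [-3.8, -0.7, 9.5]
gripper_width: 0.0003
```

Request:
drive_tool(rows=[{"linear":[-0.0003,-0.0003,-0.004],"turn":0,"hand":1}])

```text
time_s: 9.6
ee_pos: [0.5623, 0.2502, 0.0977]
ee_rot: [0.906, 0.423, 0.026, 0.013]
wrist_force: [-13.8, -3.6, 42.4]
gripper_width: -0.0
```

```bash
python3 - <<'E'
from h import *
import cv2
s=r.capture("side")[:,:,::-1]
st=r.state();e=st['ee_pos'];print(e,st['ee_rot'],st['gripper_width'],st['wrist_force'])
cv2.imwrite("pics/c11.png",cv2.resize(s[200:320,125:245],(600,600),interpolation=2))
E
```

```text
[0.56245952 0.25032694 0.09825024] [0.90559708 0.42312383 0.02612023 0.01333731] 0.0002318269593175166 [-8.12976149 -1.84191141 19.59642239]
```

View pics/c11.png

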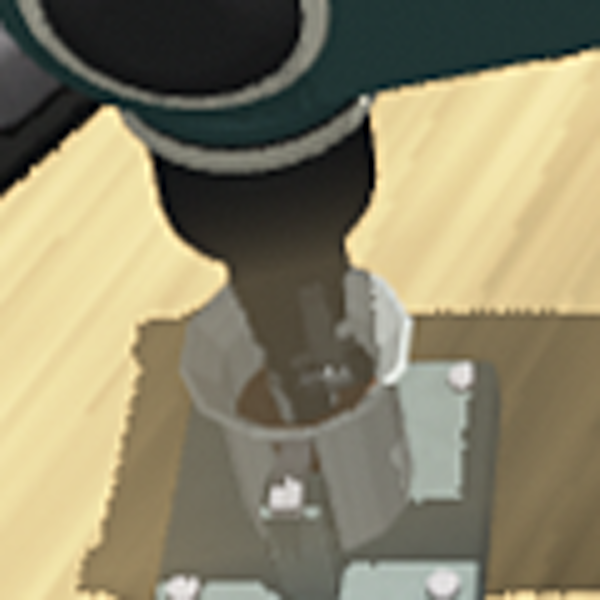

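The force rose to about 42 N, so the follower is on its stop. I'll lift straight up.

Request:
drive_tool(rows=[{"linear":[0,0,0.006],"turn":0,"hand":1},{"linear":[0,0,0.01],"turn":0,"hand":1},{"linear":[0,0,0.015],"turn":0,"hand":1},{"linear":[0,0,0.03],"turn":0,"hand":1},{"linear":[0,0,0.04],"turn":0,"hand":1},{"linear":[0,0,0.04],"turn":0,"hand":1},{"linear":[-0.03,-0.03,0.01],"turn":0,"hand":1},{"linear":[-0.03,-0.03,0.01],"turn":0,"hand":1}])

```text
time_s: 10.45
ee_pos: [0.5023, 0.191, 0.2692]
ee_rot: [0.905, 0.424, 0.027, 0.013]
wrist_force: [0.2, -0.9, 0.3]
gripper_width: -0.0
```

Request:
drive_tool(rows=[{"linear":[-0.01,-0.04,0],"turn":0,"hand":1},{"linear":[-0.01,-0.04,0],"turn":0,"hand":1},{"linear":[0,-0.04,0],"turn":0,"hand":1},{"linear":[0,-0.04,0],"turn":0,"hand":1},{"linear":[0,-0.02,0],"turn":0,"hand":1},{"linear":[0,0,0],"turn":0,"hand":1}])

```text
time_s: 11.05
ee_pos: [0.4775, 0.0032, 0.2791]
ee_rot: [0.905, 0.424, 0.032, 0.016]
wrist_force: [0.1, 0.0, -0.6]
gripper_width: -0.0002
```

```bash
python3 - <<'E'
from h import *
import cv2
s=r.capture("side")[:,:,::-1];t=r.capture("top")[:,:,::-1]
st=r.state();e=st['ee_pos'];print(st['time_s'],e,st['wrist_force'])
print(bb('side',.561,.2513,.092,.028))
a=cv2.resize(s[240:330,150:230],(400,450),interpolation=2)
b=cv2.resize(t[140:230,130:210],(400,450),interpolation=2)
cv2.imwrite("pics/c12.png",np.hstack([a,np.clip(b*1.6,0,255).astype('uint8')]))
cv2.imwrite("pics/side12.png",s)
E
```

```text
11.15 [0.47764491 0.00499509 0.27888307] [-0.35144044  0.21165467 -0.50447655]
[171.18022395 266.41510218 200.77112259 290.00854567]
```

View pics/c12.png

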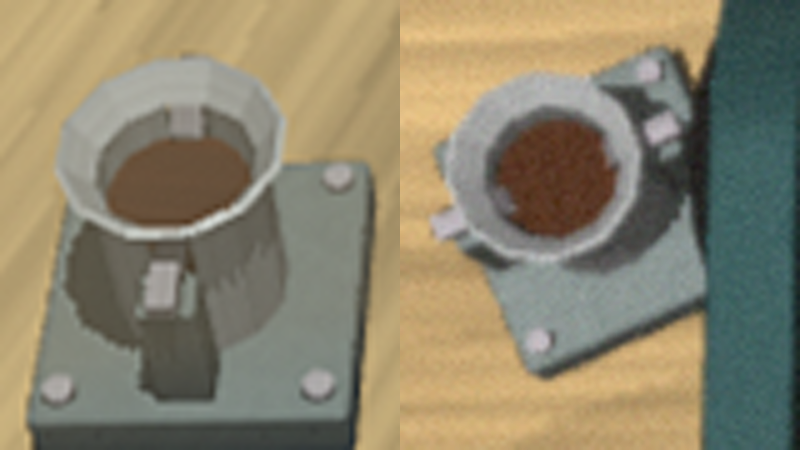

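View pics/side12.png

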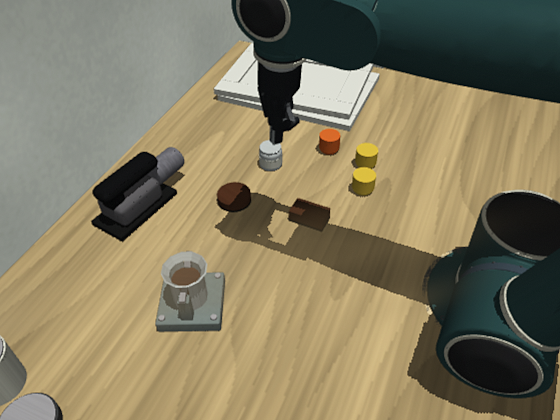

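The pictures show the puck level inside the bore. In the enlarged top view both catches lie over its edge, at about (505,203) and (612,155). In the side view both catch ends sit as they did at the start. The wide puck (234,197), block (309,214) and tin (271,156) are where they were, and the gripper is clear of everything.

```bash
python3 - <<'E'
from rig import r
print(r.finish_job())
E
```

```text
the job is handed in; nothing more can be done
None
```

The puck is loaded: it sits sole down in the dispenser with both catches over its top. I handed the job in at about 11 s of the 45 s allowed; no verdict is reported.

- **How it went:** I gripped the dark narrow puck near its top and set it in the funnel on the spring plate. After letting go, I pushed it down with closed fingers until the plate reached its stop. The force there was about 42 N, against roughly 9 N just before. Then I lifted straight out.
- **Last checks:** After lifting out, the top and side pictures show the puck level in the bore, about where a puck held at 92 mm should appear. Both catches lie over its edge. The wide puck, block and tin look unmoved, the gripper is clear, and the wrist force is about zero.
- **Disagreements:**
  - The two cameras differed by about 2–3 mm on positions, which the funnel absorbed.
  - The tool tilted slowly, to about 3° during the push and about 4° by the end. The moves gave no way to correct it, and the puck still went in level.
  - The 42 N came from the fingertips, and I took the 40 N limit to cover only the arm and the gripper's body.

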